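# Raise the document camera to full height and hold it there

## Robot

A 7-joint arm with a two-finger parallel gripper is mounted at the origin on the work surface; the furniture and walls round the work are solid. World frame = base frame: x ahead of the robot, y to its left, z up, the work surface at z = 0. Lengths are in mm, angles in rad, forces in N, time in s.
With the tool pointing down it reaches from about 400 to 875 mm from the base axis. Payload 4.4 kg.
Tool frame: the origin (TCP) lies at the very end of the fingers, on their centre line; the grasp point (between the pads) lies 19 mm behind it; z points along the fingers, y is the direction in which the jaws open and shut (so a half turn about z gives the same grasp; the last joint's range is limited). The gripper opens to 85 mm and grips with 20 to 120 N. Pads are 22 mm wide; open, the fingers measure 114 mm over their backs; the gripper's body (76 mm by 85 mm) begins 54 mm behind the grasp point. The pads swing forward as they close: fully open they stand 13 mm farther back than shut.
Start: joints at [-1.361, 0.628, 0.038, 1.517, -0.027, 0.996, -0.02], TCP at [176.981, 625.456, 231.313] pointing down, gripper open.
Joint ranges: [-3.06, 3.06], [-0.37, 2.12], [-1.25, 1.32], [0.18, 2.47], [-1.1, 4.24], [0.23, 1.98], [-2.94, 2.94]. Speed limits (rad/s): [2.57, 2.57, 3.14, 3.14, 3.14, 3.14, 3.14].

## Interface

Orientations are given as [roll, pitch, yaw] about the fixed x, y, z axes, in that order (R = Rz(yaw) Ry(pitch) Rx(roll)).
In Python, from cell import read_state, get_image, finish_job gives the robot as it stands.
- The arm moves only by the tool carry_out, never from a script. Its argument "series" is a list that holds one entry, the list of rows, each a list of 7 numbers: the shift along the tool's x, y, z in cm, then the turn, a rotation vector about the tool's x, y, z in rad, then the finger opening in cm, from 0 to 8.54. In form: [[[x, y, z, wx, wy, wz, grip], ...]]. A call has 1 to 5 rows; each row is the pose to reach, as a shift and turn from the pose commanded when the call began, along the tool's axes at that moment; what a row does not reach only later rows make up. A row lasts 1/12 s, in which the tool goes at most 41.7 mm and 7.16 degrees, less where a joint would pass 70% of its speed; a pose out of reach is approached as far as the arm can. A call with a gripper value outside its range is refused whole. The fingers move at their own pace and stop on an object; the grip force is fixed at half the most. Time passes only in rows, so rows that repeat a pose let the fingers close. It gives the time, the measured TCP pose, the force and the opening at its end, in the units of the state.
- read_state(): the state, without advancing time (a new reading comes with each control period).
- get_image(name): name is "scene" or "top" or "wrist"; returns a dict with "img" (384x512x3 uint8, blue, green, red), "z_map" (384x512 float32, mm along the optical axis (not along the pixel's ray), 0 where there is no reading), "mtx" (3x3 intrinsics, pixels), "dist" ([k1, k2, p1, p2, k3] as OpenCV has them; the pictures are not rectified), "T" (4x4, takes a point from camera to world coordinates); the wrist camera has in their place "T_tool_cam" (4x4, takes a point from camera to tool coordinates, whose origin is the TCP and whose axes are the flange's). Camera axes: x right, y down, z forward; pixel columns grow to the right and rows downward; lengths in mm; the calibration is good to about 2 mm. A picture is of the moment at which its call begins: read the wrist's pose just before it.
- finish_job(): hands the job in, once; it reports no verdict.
The state is a dict: "clock": time; "qpos": joint angles; "qd": joint speeds; "tau": joint torques, N m; "eef_pos": TCP position; "tool_rot": TCP orientation; "force": force on the tool from outside, world axes, zero at the start; "torque": the same for the moment, N m; "width": finger opening in mm.
Only numpy, scipy, OpenCV 4.12 (cv2) and the standard library are available. Lean on these libraries where they do the work, as an engineer would, in place of code of your own. Each camera call takes 0.05 s, during which the arm holds its last target.

## Task

Get the document camera up to full height over the receipts: press the spring plunger of the stand's travel lock right down to its stop, then grip the block on top of the column so that its side button is squeezed in, and draw the column straight up past its first stop to its second stop, both tubes fully out. Finish still holding it up there, because the column sinks if let go, and leave the other things on the desk where they are.

Things in the scene. Friction and masses are not known exactly. Their poses are not given: they have to be found in the camera images.
- stand: fixed document-camera stand: base plate 112x200x18 mm, telescopic column. Origin on the desk under the column's axis; x along the camera boom, y towards the lock plunger, z up; turned at most 0.5 rad from world x. Column collar 52 mm across, top at z = 74 mm. Lock housing beside the column 36 mm wide, y = 22 to 128 mm, top at z = 60 mm, carries the plunger
- grip_head (a point): centre line of the gripping block on top of the column, at button height; column in: 117 mm above the desk, on the column's axis. Axes as the stand's. Block 36 mm (x) by 32 mm (y), top 20 mm above this point, underside 30 mm below. Fingers closing along y with 20 to 60 N press the button on its -y face. A boom 16 mm wide, 15 to 25 mm below this point, leaves the +x face
- camera_pod (a point): middle of the round camera pod (44 mm across, 26 mm high) at the end of the boom, 105 mm ahead (+x) of the column's axis
- plunger_top (a point): centre of the top of the travel lock's round plunger cap, 32 mm across, 88 mm above the desk when up, 105 mm to the stand's +y of the column. Goes straight down 12 mm
- button_face (a point): centre of the outer face of the release button, 16x16 mm, standing out 6 mm from the block's -y face (38 mm over block and button, 32 mm when pressed flush)
- lock_plunger (a joint): travel of the spring plunger, 0 up, 0.012 m down at its stop; takes about 5 N (up to 8 N) to hold down, springs back by itself. Right down, it drives the lock bolt out
- lock_bolt (a joint): travel of the lock bolt, 0 locked, about 0.011 m driven out; stays where it is. Below about 0.006 the column cannot be drawn out. Its end then shows about 11 mm out of the housing's outer end
- release_button (a joint): travel of the button, 0 out, 0.006 m pressed flush; spring of 4 to 7 N. Out, it latches the pushed-in column; it must be pressed 5 mm or more as the column starts up, and springs out when let go
- upper_tube (a joint): how far the upper tube with gripping block, boom and camera is drawn up out of the lower tube, 0 in, 0.060 m at its stop. It comes first (about 2 N): its stop is the column's first stop
- lower_tube (a joint): how far the lower tube is drawn up out of the fixed column, 0 in, 0.060 m at its stop. It follows when the upper tube is out (about 3.5 N): its stop is the column's second stop, the block then 120 mm higher than at the start. Nothing holds the column up: let go, it sinks back
- receipts: bundle of receipts, 93x165x36 mm, lying on the desk under the camera pod; origin at the centre of its underside. To be left alone
- stamp: self-inking hand stamp, 30x50x75 mm, standing beside the stand (its handle also presses, but it is no part of this job); origin at the centre of its underside. To be left alone
- stapler: stapler, 148x40x50 mm, at the left edge of the desk; origin at the centre of its underside. To be left alone
- calculator: desk calculator, 150x100x21 mm; origin at the centre of its underside. To be left alone
- pen_mug: mug full of pens, 104x126x154 mm, at the right, next to the fixed black letter-tray tower (with the catalogue on it 0.30 m high: cross over it well above that); origin at the centre of its underside. To be left alone
- ink_bottle: small ink bottle, 45x45x84 mm, in the far left corner; origin at the centre of its underside. To be left alone

How it is judged:
By the outcome, as a careful person would: the job done as asked, in the order asked, and still so for the second after the job is handed in, while the arm keeps its last pose, push and grip.
It also fails if it takes over 48 s, if anything falls off the work surface, if the arm or the gripper's body presses on something with over 40 N, if the wrist force passes 120 N, or if a joint passes its speed limit or range.

## Working session

There is one attempt and no reset: what is moved stays moved. The work goes in short steps, Python scripts to look and compute and a tool call to move; the robot and the scene stay as the last step left them, time stands still between calls to the robot, and variables do not carry over. Pictures are saved under pics/ and viewed, and the job is handed in when it is done.

Besides the shell and the picture viewer there is one more tool, called after "Request:" as a command line: name --argument value ..., lists and objects as JSON in quotes. carry_out: Moves the arm, as the interface text tells. Its arguments: {"type":"object","properties":{"series":{"type":"array","items":{"type":"array","items":{"type":"array","items":{"type":"number"}}}}},"required":["series"]}

```bash
ls; mkdir -p pics
cat > h.py <<'E'
import numpy as np, cv2
from cell import read_state, get_image, finish_job
from scipy.spatial.transform import Rotation as R
def world(d,T=None):
    T=d["T"] if T is None else T
    h,w=d["z_map"].shape
    u,v=np.meshgrid(np.arange(w),np.arange(h))
    p=cv2.undistortPoints(np.stack([u,v],-1).reshape(-1,1,2).astype(np.float64),d["mtx"],d["dist"]).reshape(h,w,2)
    z=d["z_map"].astype(float)
    c=np.stack([p[...,0]*z,p[...,1]*z,z,np.ones_like(z)],-1)
    W=(c@T.T)[...,:3]; W[z==0]=np.nan
    return W
E
python3 - <<'E'
from h import *
s=read_state(); print(s)
for n in ["scene","top"]:
    d=get_image(n); cv2.imwrite(f"pics/{n}0.png",d["img"]); np.savez(f"{n}0.npz",**d); print(d["T"])
E
```

```text
pics
{'clock': 0.0, 'qpos': array([-1.36078557,  0.62931425,  0.03843495,  1.51840827, -0.02699536,
        0.99629576, -0.02003707]), 'qd': array([-7.36070772e-04,  1.06596135e-03,  1.43432126e-03,  2.43065675e-04,
       -2.46176985e-04,  8.46447770e-05, -2.28558758e-04]), 'tau': array([-3.22351871e-04, -5.63394642e+01,  1.22665353e+00, -1.93444330e+01,
        1.10464194e-02,  1.03671962e-02,  9.26636432e-06]), 'eef_pos': array([176.80770407, 624.82216027, 230.39674616]), 'tool_rot': array([-3.13968497e+00,  2.42475217e-05,  2.86575212e+00]), 'force': array([-0.03685955, -0.44756436,  0.14988531]), 'torque': array([ 0.00210446, -0.0430166 , -0.00939718]), 'width': 85.55849252603859}
[[-7.45599999e-01 -5.09845533e-01  4.29113242e-01  1.27271836e+02]
 [-6.66305478e-01  5.80850394e-01 -4.67600075e-01  3.95336270e+02]
 [-1.08467862e-02 -6.34563120e-01 -7.72794924e-01  7.70299519e+02]
 [ 0.00000000e+00  0.00000000e+00  0.00000000e+00  1.00000000e+00]]
[[-1.22804081e-02 -9.78108935e-01  2.07730845e-01  2.40492426e+02]
 [-9.99917936e-01  1.27704744e-02  1.01821571e-03 -2.82938905e+01]
 [-3.64874732e-03 -2.07701293e-01 -9.78185493e-01  1.25900911e+03]
 [ 0.00000000e+00  0.00000000e+00  0.00000000e+00  1.00000000e+00]]
```

View pics/scene0.png

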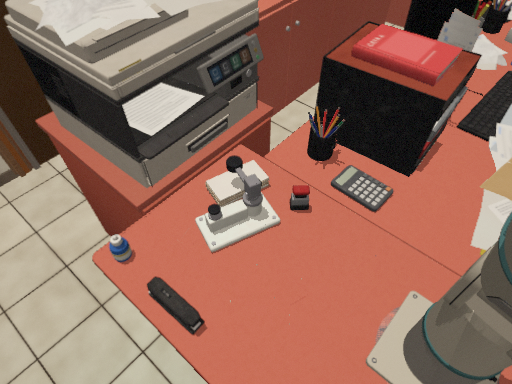

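View pics/top0.png

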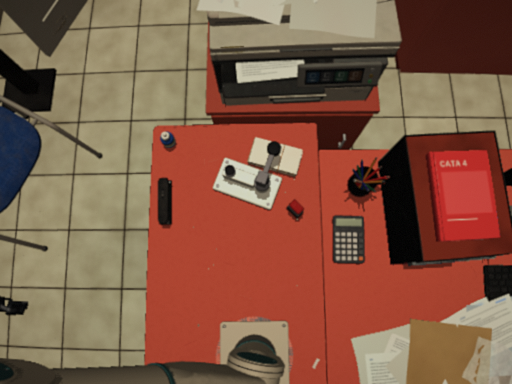

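Run:
```python
from h import *
for n,(x0,x1,y0,y1) in {"top":(140,400,110,280),"scene":(180,320,130,260)}.items():
    d=dict(np.load(f"{n}0.npz")); 
    cv2.imwrite(f"pics/{n}0c.png",cv2.resize(d["img"][y0:y1,x0:x1],None,fx=3 if n=="top" else 4,fy=3 if n=="top" else 4,interpolation=cv2.INTER_CUBIC))
    W=world(d)
    px={"top":[(230,171),(262,184),(265,165),(274,149),(295,209),(220,190),(272,207),(165,200),(167,138),(348,240),(365,180),(200,240),(465,190)],"scene":[(215,211),(252,186),(251,181),(235,163)]}[n]
    for u,v in px: print(n,u,v,W[v,u].round(1))
    zz=W[...,2]; 
    # height segments near stand
    for lo,hi in ((80,95),(128,145),(95,128),(10,25)):
        m=(zz>lo)&(zz<hi); m[:,:210]=0 if n=="top" else m[:,:210]; m[:,285:]=0
        m[:135]=0;m[255:]=0
        if m.sum(): 
            P=W[m]; print(n,lo,hi,m.sum(),np.median(P,0).round(1),P.min(0).round(0),P.max(0).round(0))
```

```text
top 230 171 [549.9  63.9  89.4]
top 262 184 [498.8 -32.3 130.5]
top 265 165 [564.6 -42.2  98.9]
top 274 149 [611.4 -69.9 109. ]
top 295 209 [ 433.8 -130.8   71.5]
top 220 190 [507.4 101.5  14.9]
top 272 207 [452.  -63.5   5.4]
top 165 200 [470.5 268.8  49.6]
top 167 138 [665.5 265.2  70.6]
top 348 240 [ 342.2 -297.1   21.8]
top 365 180 [ 522.5 -351.2   64.7]
top 200 240 [3.503e+02 1.651e+02 1.000e-01]
top 465 190 [ 440.3 -548.8  290.2]
top 80 95 92 [556.3  64.1  88.2] [498. -86.  82.] [611.  79.  94.]
top 128 145 136 [517.4 -32.4 136.6] [498. -50. 129.] [537. -12. 145.]
top 95 128 307 [598.4 -58.  108.1] [498. -91.  95.] [637. -15. 128.]
top 10 25 1420 [513.3  13.5  18. ] [ 444. -104.   10.] [613. 124.  25.]
scene 215 211 [546.5  72.4  91.1]
scene 252 186 [506.6 -17.2 135.4]
scene 251 181 [516.9 -25.2 138.9]
scene 235 163 [608.6 -64.1 110.1]
scene 80 95 533 [803.1  65.8  88. ] [498. -81.  80.] [1026.  277.   95.]
scene 128 145 756 [791.6  31.2 132. ] [498. -47. 128.] [940. 107. 145.]
scene 95 128 935 [7.759e+02 7.000e-01 1.113e+02] [498. -89.  95.] [997. 109. 128.]
scene 10 25 2143 [518.9  39.4  18.8] [ 445. -188.   10.] [1157.  272.   25.]
```

View pics/top0c.png

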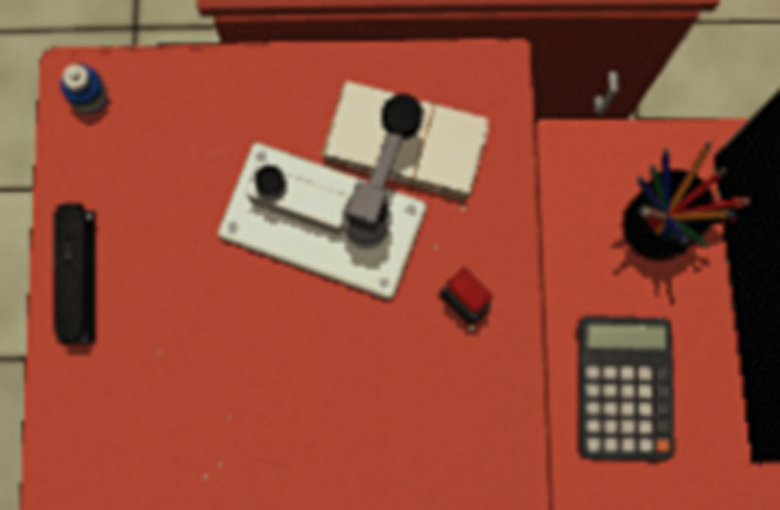

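View pics/scene0c.png

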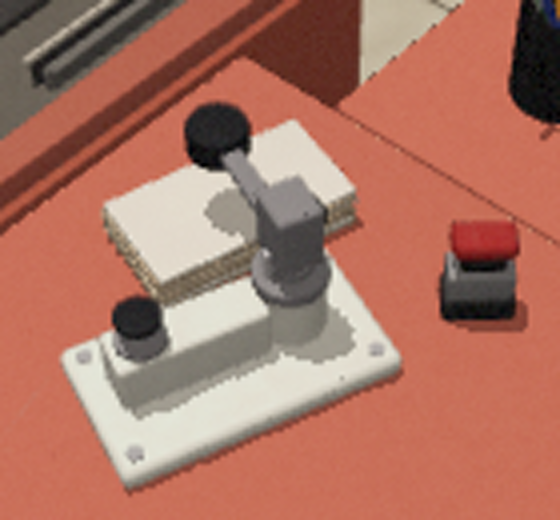

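Run:
```python
from h import *
for n in ["top","scene"]:
    d=dict(np.load(f"{n}0.npz")); W=world(d); z=W[...,2]
    def sel(c,r,lo,hi): 
        return (np.hypot(W[...,0]-c[0],W[...,1]-c[1])<r)&(z>lo)&(z<hi)
    for nm,c,r,lo,hi in (("plung",(554,66),28,84,92),("block",(517,-31),32,133,141),("pod",(612,-68),32,105,113)):
        P=W[sel(c,r,lo,hi)]
        (cx,cy),(a,b),an=cv2.minAreaRect(P[:,:2].astype(np.float32))
        print(n,nm,len(P),np.mean(P,0).round(1),"rect",round(cx,1),round(cy,1),round(a,1),round(b,1),round(an,1))
    P=W[(abs(W[...,0]-525)<150)&(abs(W[...,1]-20)<150)&(z>13)&(z<22)]
    # plate: keep dense
    r=cv2.minAreaRect(P[:,:2].astype(np.float32)); print(n,"plate",len(P),r)
    hsv=cv2.cvtColor(d["img"],cv2.COLOR_BGR2HSV)
```

```text
top plung 75 [555.4  65.6  87.8] rect 555.3 65.6 28.4 28.1 4.4
top block 116 [517.9 -31.4 136.7] rect 518.2 -31.8 31.6 35.4 67.4
top pod 149 [614.9 -69.1 109.3] rect 613.8 -67.4 42.8 46.8 32.5
top plate 1274 ((523.2734985351562, -18.009292602539062), (269.55706787109375, 129.5637664794922), 72.40779876708984)
scene plung 109 [555.3  68.1  88.7] rect 555.6 67.9 29.1 27.7 25.5
scene block 152 [517.6 -28.9 137.5] rect 519.2 -30.6 31.1 37.3 68.1
scene pod 162 [614.8 -66.8 110.5] rect 616.3 -68.2 42.2 43.1 17.6
scene plate 1561 ((543.3138427734375, -0.027191162109375), (259.77056884765625, 257.68017578125), 6.5920820236206055)
```

```bash
cat >> h.py <<'E'
def go(x,y,z,yaw=2.771):
    s=read_state(); R0=R.from_euler("xyz",s["tool_rot"]); Rt=R.from_euler("xyz",[np.pi,0,yaw])
    d=R0.inv().apply(np.array([x,y,z])-s["eef_pos"])/10
    w=(R0.inv()*Rt).as_rotvec()
    print("t",round(s["clock"],2),"pos",s["eef_pos"].round(1),"F",s["force"].round(1),"w",round(s["width"],1),"q",s["qpos"].round(2))
    print("shift cm",d.round(2),"rot",w.round(3),"rows",round(np.linalg.norm(d)/4.17,1))
E
python3 -c "
from h import *
go(555.4,66.8,170)"
```

```text
t 0.1 pos [176.8 624.9 230.5] F [0.4 0.2 0.8] w 85.9 q [-1.36  0.63  0.04  1.52 -0.03  1.   -0.02]
shift cm [-51.63 -43.38   6.12] rot [-0.002  0.     0.095] rows 16.2
```

Request:
carry_out --series '[[[-12.9,-10.8,0,0,0,0.024,0],[-12.9,-10.8,0,0,0,0.024,0],[-12.9,-10.8,0,0,0,0.024,0],[-12.9,-10.8,0,0,0,0.024,0],[-12.9,-10.8,0,0,0,0.024,0]]]'

```text
clock: 0.52
eef_pos: [278.2, 477.6, 231.1]
tool_rot: [-3.136, 0.005, 2.831]
force: [-0.0, -1.2, -0.1]
width: 25.3
```

```bash
python3 -c "
from h import *
go(555.4,66.8,200)"
```

```text
t 0.52 pos [278.2 477.6 231.1] F [-0.  -1.2 -0.1] w 25.3 q [-1.13  0.49  0.05  1.79 -0.02  0.87  0.19]
shift cm [-38.94 -30.61   3.49] rot [-0.006  0.005  0.06 ] rows 11.9
```

Request:
carry_out --series '[[[-15.5,-12.2,0,0,0,0.03,0],[-15.5,-12.2,0,0,0,0.03,0],[-15.5,-12.2,0,0,0,0.03,0],[-15.5,-12.2,0,0,0,0.03,0],[-15.5,-12.2,0,0,0,0.03,0]]]'

```text
clock: 0.93
eef_pos: [385.5, 320.5, 231.2]
tool_rot: [-3.14, 0.001, 2.809]
force: [-0.1, -0.4, 0.1]
width: 0.2
```

Request:
carry_out --series '[[[-16.0,-12.6,0.5,0,0,0.03,0],[-16.0,-12.6,0.5,0,0,0.03,0],[-16.0,-12.6,0.5,0,0,0.03,0],[-16.0,-12.6,0.5,0,0,0.03,0],[-16.0,-12.6,0.5,0,0,0.03,0]]]'

```text
clock: 1.35
eef_pos: [495.3, 150.5, 226.1]
tool_rot: [-3.141, 0.0, 2.781]
force: [0.2, 0.2, 0.0]
width: -0.2
```

```bash
python3 -c "
from h import *
go(555.4,66.8,200)"
```

```text
t 1.35 pos [495.3 150.5 226.1] F [0.2 0.2 0. ] w -0.2 q [-0.42  0.45  0.09  1.89 -0.06  0.81  0.92]
shift cm [-8.58 -5.7   2.62] rot [-0.001  0.     0.01 ] rows 2.5
```

Request:
carry_out --series '[[[-7.5,-4.6,2.6,0,0,0.01,0],[-7.5,-4.6,2.6,0,0,0.01,0],[-7.5,-4.6,2.6,0,0,0.01,0],[-7.5,-4.6,2.6,0,0,0.01,0],[-7.5,-4.6,2.6,0,0,0.01,0]]]'

```text
clock: 1.77
eef_pos: [547.8, 83.8, 199.7]
tool_rot: [-3.141, -0.002, 2.771]
force: [-0.2, 1.1, -0.4]
width: -0.1
```

```bash
python3 -c "
from h import *
go(555.4,66.8,120)
s=read_state()
d=get_image('wrist'); cv2.imwrite('pics/w1.png',d['img'])
T=np.eye(4); T[:3,:3]=R.from_euler('xyz',s['tool_rot']).as_matrix(); T[:3,3]=s['eef_pos']
W=world(d,T@d['T_tool_cam']); z=W[...,2]
for nm,c,r,lo,hi in (('plung',(554,66),28,84,92),('block',(517,-31),32,131,143),('pod',(612,-68),32,105,114)):
    P=W[(np.hypot(W[...,0]-c[0],W[...,1]-c[1])<r)&(z>lo)&(z<hi)]
    if len(P): print(nm,len(P),P.mean(0).round(1),cv2.minAreaRect(P[:,:2].astype(np.float32)))
"
```

```text
t 1.77 pos [547.8  83.8 199.7] F [-0.2  1.1 -0.4] w -0.1 q [-0.26  0.53  0.09  1.82 -0.07  0.79  1.06]
shift cm [-1.34 -1.3   7.97] rot [-0.    -0.002 -0.   ] rows 2.0
plung 1101 [555.4  69.2  87.9] ((556.079345703125, 69.01554870605469), (30.412906646728516, 31.00356674194336), 68.3799819946289)
block 2216 [517.8 -26.8 136.5] ((518.576904296875, -28.69167137145996), (31.737285614013672, 35.882728576660156), 68.73677825927734)
pod 123 [598.4 -67.7 108.2] ((612.839111328125, -61.013057708740234), (43.466670989990234, 23.37269401550293), 32.68059539794922)
```

View pics/w1.png

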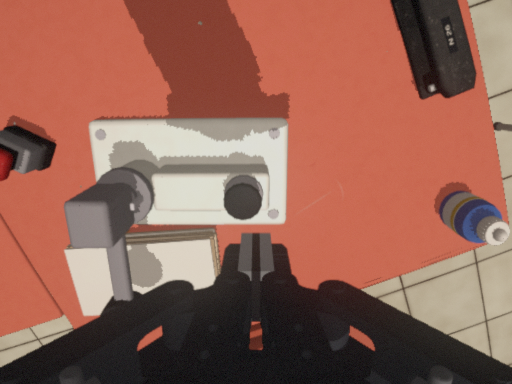

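Request:
carry_out --series '[[[-1.3,-1.2,3,0,0,0,0],[-1.3,-1.2,6,0,0,0,0],[-1.3,-1.2,9,0,0,0,0],[-1.3,-1.2,10,0,0,0,0],[-1.3,-1.2,10,0,0,0,0]]]'

```text
clock: 2.23
eef_pos: [553.6, 69.5, 98.4]
tool_rot: [-3.14, -0.005, 2.775]
force: [-0.8, 0.1, 0.2]
width: -0.2
```

```bash
python3 -c "
from h import *
go(555.6,68,85)"
```

```text
t 2.23 pos [553.6  69.5  98.4] F [-0.8  0.1  0.2] w -0.2 q [-0.22  0.68  0.07  1.89 -0.08  0.58  1.11]
shift cm [-0.25 -0.07  1.34] rot [-0.002 -0.005  0.004] rows 0.3
```

Request:
carry_out --series '[[[-0.2,-0.05,0.5,0,0,0,0],[-0.2,-0.05,1.0,0,0,0,0],[-0.2,-0.05,1.4,0,0,0,0],[-0.2,-0.05,1.7,0,0,0,0],[-0.2,-0.05,1.9,0,0,0,0]]]'

```text
clock: 2.65
eef_pos: [559.1, 67.1, 82.7]
tool_rot: [3.14, 0.003, 2.772]
force: [-0.1, 1.2, 9.7]
width: -0.1
```

```bash
python3 -c "
from h import *
go(555.6,68,76)"
```

```text
t 2.65 pos [559.1  67.1  82.7] F [-0.1  1.2  9.7] w -0.1 q [-0.21  0.71  0.07  1.89 -0.09  0.54  1.11]
shift cm [ 0.36 -0.04  0.67] rot [0.002 0.003 0.001] rows 0.2
```

Request:
carry_out --series '[[[0.1,0,0.3,0,0,0,0],[0.1,0,0.6,0,0,0,0],[0.1,0,0.8,0,0,0,0],[0.1,0,0.9,0,0,0,0],[0.1,0,0.9,0,0,0,0]]]'

```text
clock: 3.07
eef_pos: [559.3, 67.3, 75.6]
tool_rot: [3.138, 0.005, 2.772]
force: [-1.7, 0.2, 17.7]
width: 0.1
```

```bash
python3 -c "
from h import *
go(555.6,68,76)"
```

```text
t 3.07 pos [559.3  67.3  75.6] F [-1.7  0.2 17.7] w 0.1 q [-0.21  0.72  0.07  1.9  -0.09  0.52  1.12]
shift cm [ 0.37 -0.07 -0.05] rot [0.003 0.005 0.001] rows 0.1
```

Request:
carry_out --series '[[[0.2,0,0.1,0,0,0,0],[0.2,0,0.1,0,0,0,0],[0.2,0,0.1,0,0,0,0]]]'

```text
clock: 3.32
eef_pos: [559.2, 67.4, 75.5]
tool_rot: [3.137, 0.009, 2.771]
force: [0.2, -1.2, 21.8]
width: -0.1
```

```bash
python3 -c "
from h import *
go(555.6,68,130)
d=get_image('scene'); cv2.imwrite('pics/s2.png',cv2.resize(d['img'][130:260,180:320],None,fx=4,fy=4))
d=get_image('wrist'); cv2.imwrite('pics/w2.png',d['img'])
"
```

```text
t 3.32 pos [559.2  67.4  75.5] F [ 0.2 -1.2 21.8] w -0.1 q [-0.21  0.72  0.07  1.9  -0.09  0.51  1.11]
shift cm [ 0.31 -0.05 -5.46] rot [0.004 0.009 0.   ] rows 1.3
```

View pics/s2.png

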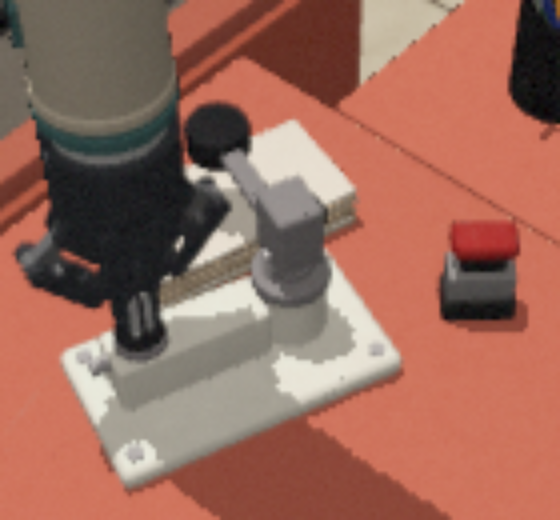

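View pics/w2.png

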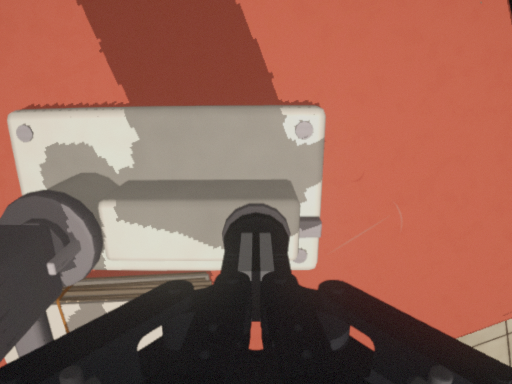

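Request:
carry_out --series '[[[0,0,-4,0,0,0,0],[0,0,-8,0,0,0,0],[0,0,-12,0,0,0,0],[0,0,-12,0,0,0,8.5],[0,0,-12,0,0,0,8.5]]]'

```text
clock: 3.83
eef_pos: [556.9, 67.9, 194.6]
tool_rot: [3.138, 0.006, 2.772]
force: [1.1, 0.0, -0.8]
width: 22.9
```

```bash
python3 -c "
from h import *
go(518.,-30.,190)"
```

```text
t 3.83 pos [556.9  67.9 194.6] F [ 1.1  0.  -0.8] w 22.9 q [-0.23  0.54  0.09  1.82 -0.07  0.78  1.1 ]
shift cm [  0.09 -10.54   0.42] rot [0.004 0.006 0.001] rows 2.5
```

Request:
carry_out --series '[[[0.1,-3.5,0,0.002,0.004,0,8.5],[0.1,-7,0,0.004,0.006,0,8.5],[0.1,-10.5,0,0.004,0.006,0,8.5],[0.1,-10.5,0,0.004,0.006,0,8.5],[0.1,-10.5,0,0.004,0.006,0,8.5]]]'

```text
clock: 4.25
eef_pos: [514.4, -32.4, 190.4]
tool_rot: [-3.136, -0.008, 2.767]
force: [0.3, 0.4, 1.1]
width: 83.5
```

```bash
python3 -c "
from h import *
go(518.,-30.,96)
s=read_state()
d=get_image('wrist'); cv2.imwrite('pics/w3.png',d['img'])
T=np.eye(4); T[:3,:3]=R.from_euler('xyz',s['tool_rot']).as_matrix(); T[:3,3]=s['eef_pos']
W=world(d,T@d['T_tool_cam']); z=W[...,2]
for nm,c,r,lo,hi in (('plung',(554,66),28,74,92),('block',(517,-31),32,131,143),):
    P=W[(np.hypot(W[...,0]-c[0],W[...,1]-c[1])<r)&(z>lo)&(z<hi)]
    if len(P): print(nm,len(P),P.mean(0).round(1),cv2.minAreaRect(P[:,:2].astype(np.float32)))
"
```

```text
t 4.25 pos [514.4 -32.4 190.4] F [0.3 0.4 1.1] w 83.5 q [-0.06  0.5   0.09  1.93 -0.06  0.73  1.27]
shift cm [-0.32  0.4   9.44] rot [-0.006 -0.008 -0.004] rows 2.3
plung 1184 [555.4  67.4  87.9] ((556.366943359375, 67.87183380126953), (30.033178329467773, 30.4666805267334), 77.20853424072266)
block 2591 [517.1 -28.9 136.7] ((518.18505859375, -29.19035530090332), (31.975372314453125, 35.43333053588867), 68.89698028564453)
```

View pics/w3.png

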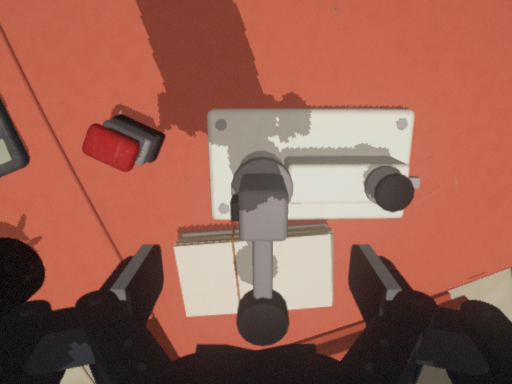

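Request:
carry_out --series '[[[-0.2,0.2,0,-0.002,-0.002,-0.004,8.5],[-0.2,0.2,1,-0.002,-0.002,-0.004,8.5],[-0.2,0.2,2,-0.002,-0.002,-0.004,8.5],[-0.2,0.2,2.5,-0.002,-0.002,-0.004,8.5],[-0.2,0.2,2.5,-0.002,-0.002,-0.004,8.5]]]'

```text
clock: 4.72
eef_pos: [517.2, -28.1, 164.3]
tool_rot: [-3.138, -0.008, 2.777]
force: [-0.1, 0.7, -0.4]
width: 84.8
```

```bash
python3 -c "
from h import *
go(518.,-29.7,96)"
```

```text
t 4.72 pos [517.2 -28.1 164.3] F [-0.1  0.7 -0.4] w 84.8 q [-0.06  0.54  0.08  1.95 -0.07  0.67  1.28]
shift cm [-0.18 -0.1   6.83] rot [-0.003 -0.008  0.006] rows 1.6
```

Request:
carry_out --series '[[[-0.1,-0.1,2,-0.002,-0.004,0,8.5],[-0.1,-0.1,4,-0.002,-0.004,0,8.5],[-0.1,-0.1,5.5,-0.002,-0.004,0,8.5],[-0.1,-0.1,6.6,-0.002,-0.004,0,8.5],[-0.1,-0.1,6.8,-0.002,-0.004,0,8.5]]]'

```text
clock: 5.13
eef_pos: [517.4, -29.9, 96.3]
tool_rot: [-3.14, -0.004, 2.776]
force: [0.2, -0.7, -0.8]
width: 84.9
```

```bash
python3 -c "
from h import *
go(518.,-29.7,96)"
```

```text
t 5.13 pos [517.4 -29.9  96.3] F [ 0.2 -0.7 -0.8] w 84.9 q [-0.04  0.65  0.07  2.   -0.08  0.5   1.29]
shift cm [-0.05  0.04  0.03] rot [-0.001 -0.004  0.005] rows 0.0
```

Request:
carry_out --series '[[[0,0,0,0,0,0,4.2],[0,0,0,0,0,0,4.0],[0,0,0,0,0,0,4.0],[0,0,0,0,0,0,4.0],[0,0,0,0,0,0,4.0]]]'

```text
clock: 5.55
eef_pos: [519.0, -31.2, 99.0]
tool_rot: [-3.141, 0.001, 2.775]
force: [-0.8, -1.1, 1.9]
width: 39.8
```

Request:
carry_out --series '[[[0,0,0,0,0,0,2],[0,0,0,0,0,0,0],[0,0,0,0,0,0,0],[0,0,0,0,0,0,0],[0,0,0,0,0,0,0]]]'

```text
clock: 5.97
eef_pos: [519.5, -29.9, 99.4]
tool_rot: [3.141, 0.002, 2.776]
force: [-0.5, 0.5, 7.8]
width: 31.5
```

```bash
python3 -c "
from h import *
go(518.,-29.7,96); print(read_state()['torque'])
d=get_image('wrist'); cv2.imwrite('pics/w4.png',d['img'])
d=get_image('scene'); cv2.imwrite('pics/s4.png',cv2.resize(d['img'][110:260,160:320],None,fx=4,fy=4))"
```

```text
t 5.97 pos [519.5 -29.9  99.4] F [-0.5  0.5  7.8] w 31.5 q [-0.04  0.64  0.07  2.   -0.08  0.5   1.29]
shift cm [ 0.15 -0.03  0.34] rot [0.001 0.002 0.005] rows 0.1
[-0.50330794  0.35035308 -0.11048568]
```

View pics/w4.png

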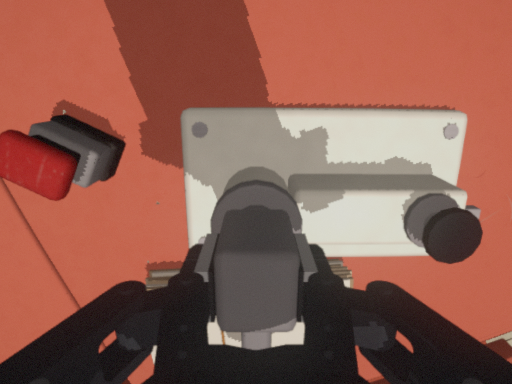

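View pics/s4.png

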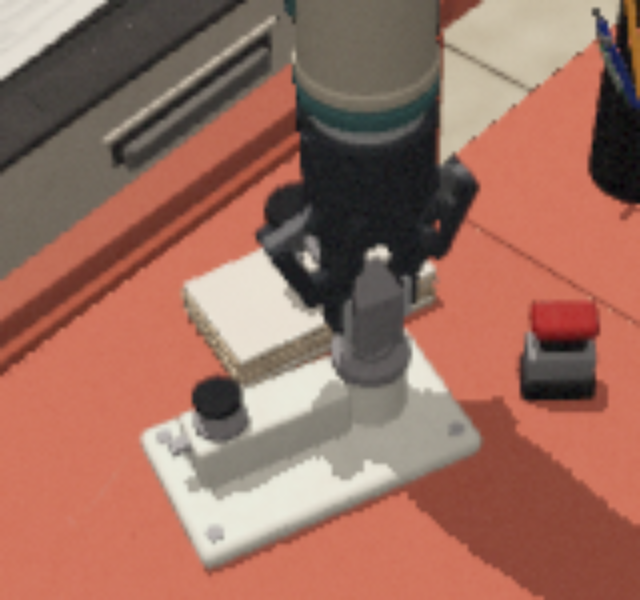

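Request:
carry_out --series '[[[0,0,-0.3,0,0,0,0],[0,0,-0.8,0,0,0,0],[0,0,-1.4,0,0,0,0],[0,0,-2.0,0,0,0,0],[0,0,-2.6,0,0,0,0]]]'

```text
clock: 6.48
eef_pos: [519.4, -30.0, 125.0]
tool_rot: [3.141, 0.001, 2.776]
force: [2.4, -0.1, -1.9]
width: 31.4
```

```bash
python3 -c "
from h import *
go(519.,-30,219); print(read_state()['torque'])"
```

```text
t 6.48 pos [519.4 -30.  125. ] F [ 2.4 -0.1 -1.9] w 31.4 q [-0.05  0.6   0.07  1.98 -0.08  0.56  1.29]
shift cm [ 0.02 -0.01 -9.4 ] rot [0.001 0.001 0.005] rows 2.3
[-0.30872733 -0.48823989 -0.12594525]
```

Request:
carry_out --series '[[[0,0,-0.7,0,0,0,0],[0,0,-1.4,0,0,0,0],[0,0,-2.1,0,0,0,0],[0,0,-2.7,0,0,0,0],[0,0,-3.2,0,0,0,0]]]'

```text
clock: 6.9
eef_pos: [519.2, -30.0, 157.2]
tool_rot: [3.141, 0.001, 2.776]
force: [4.1, 1.9, -2.9]
width: 30.9
```

Request:
carry_out --series '[[[0,0,-0.4,0,0,0,0],[0,0,-0.9,0,0,0,0],[0,0,-1.5,0,0,0,0],[0,0,-2.1,0,0,0,0],[0,0,-2.7,0,0,0,0]]]'

```text
clock: 7.32
eef_pos: [519.1, -30.0, 183.8]
tool_rot: [3.141, 0.0, 2.776]
force: [4.7, 2.4, -3.4]
width: 31.5
```

```bash
python3 -c "
from h import *
go(519.,-30,219); print(read_state()['torque'])"
```

```text
t 7.32 pos [519.1 -30.  183.8] F [ 4.7  2.4 -3.4] w 31.5 q [-0.06  0.51  0.09  1.93 -0.07  0.7   1.28]
shift cm [ 0.01 -0.   -3.52] rot [0.    0.    0.005] rows 0.8
[ 0.0241409  -1.12772295 -0.16353949]
```

Request:
carry_out --series '[[[-0.1,0,-0.6,0,0,0,0],[-0.1,0,-1.2,0,0,0,0],[-0.1,0,-1.8,0,0,0,0],[-0.1,0,-2.3,0,0,0,0],[-0.1,0,-2.8,0,0,0,0]]]'

```text
clock: 7.73
eef_pos: [519.3, -30.2, 211.7]
tool_rot: [3.141, -0.001, 2.776]
force: [2.3, 3.2, -3.9]
width: 31.5
```

Request:
carry_out --series '[[[0,0,-0.3,0,0,0,0],[0,0,-0.6,0,0,0,0],[0,0,-0.8,0,0,0,0],[0,0,-0.8,0,0,0,0],[0,0,-0.8,0,0,0,0]]]'

```text
clock: 8.15
eef_pos: [519.4, -30.2, 219.2]
tool_rot: [3.141, -0.001, 2.776]
force: [3.0, 3.2, -2.5]
width: 31.2
```

```bash
python3 -c "
from h import *
go(519.,-30,219); print(read_state()['torque'])"
```

```text
t 8.15 pos [519.4 -30.2 219.2] F [ 3.   3.2 -2.5] w 31.2 q [-0.06  0.46  0.09  1.89 -0.06  0.79  1.27]
shift cm [0.05 0.01 0.02] rot [ 0.    -0.001  0.005] rows 0.0
[ 0.62411653 -0.5023959  -0.16740232]
```

Request:
carry_out --series '[[[-0.1,0.05,-0.15,0,0,0,0],[-0.1,0.05,-0.3,0,0,0,0],[-0.1,0.05,-0.3,0,0,0,0]]]'

```text
clock: 8.4
eef_pos: [519.3, -30.2, 219.8]
tool_rot: [-3.14, -0.004, 2.776]
force: [3.7, 4.1, -21.9]
width: 31.2
```

Request:
carry_out --series '[[[0,0,0.1,0,0,0,0],[0,0,0.1,0,0,0,0],[0,0,0.1,0,0,0,0],[0,0,0.1,0,0,0,0],[0,0,0.1,0,0,0,0]]]'

```text
clock: 8.82
eef_pos: [519.5, -30.2, 219.9]
tool_rot: [-3.141, -0.003, 2.776]
force: [2.6, 3.9, -25.8]
width: 31.4
```

```bash
python3 -c "
from h import *
go(519.,-30,219)
d=get_image('scene'); cv2.imwrite('pics/s5.png',cv2.resize(d['img'][80:260,140:330],None,fx=3,fy=3))
W=world(d); z=W[...,2]
P=W[(np.hypot(W[...,0]-614,W[...,1]+68)<32)&(z>205)&(z<250)]; print(len(P),P.mean(0) if len(P) else '')
d=get_image('top'); cv2.imwrite('pics/t5.png',d['img'])
W=world(d); z=W[...,2]
P=W[(np.hypot(W[...,0]-614,W[...,1]+68)<32)&(z>205)&(z<250)]; print(len(P),np.median(P,0) if len(P) else '')
d=get_image('wrist'); cv2.imwrite('pics/w5.png',d['img'])
"
```

```text
t 8.82 pos [519.5 -30.2 219.9] F [  2.6   3.9 -25.8] w 31.4 q [-0.06  0.46  0.1   1.89 -0.06  0.8   1.27]
shift cm [0.05 0.   0.09] rot [-0.001 -0.003  0.005] rows 0.0
64 [607.48134067 -61.5878221  227.1888647 ]
0
```

View pics/s5.png

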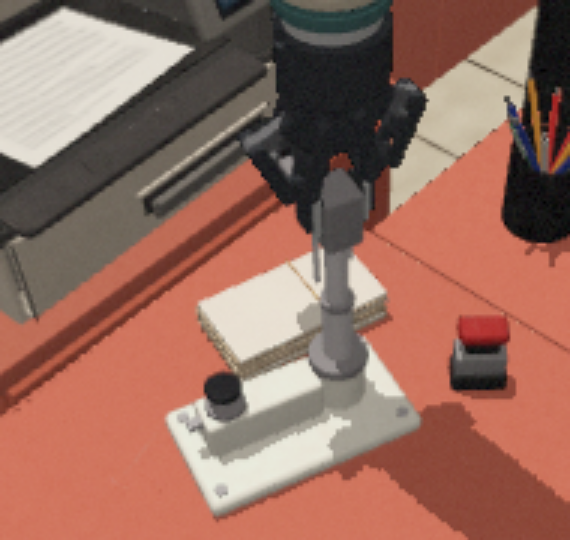

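View pics/w5.png

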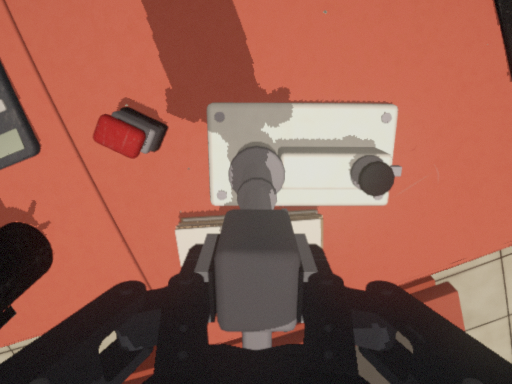

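View pics/t5.png

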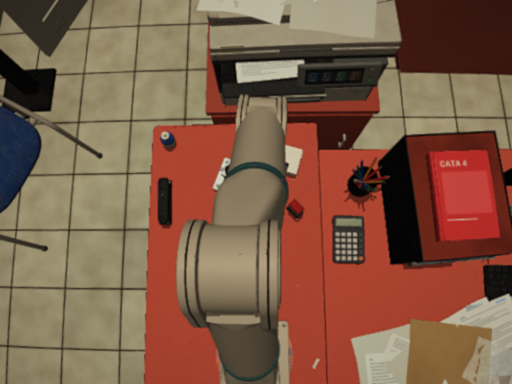

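Request:
carry_out --series '[[[0,0,0.1,0,0,0,0],[0,0,0.1,0,0,0,0],[0,0,0.1,0,0,0,0],[0,0,0.1,0,0,0,0],[0,0,0.1,0,0,0,0]]]'

```text
clock: 9.38
eef_pos: [519.7, -30.3, 219.8]
tool_rot: [-3.141, -0.002, 2.776]
force: [-0.3, 4.2, -21.0]
width: 31.4
```

Request:
carry_out --series '[[[0,0,0,0,0,0,0],[0,0,0,0,0,0,0],[0,0,0,0,0,0,0],[0,0,0,0,0,0,0],[0,0,0,0,0,0,0]]]'

```text
clock: 9.8
eef_pos: [519.8, -30.3, 219.8]
tool_rot: [-3.141, -0.002, 2.776]
force: [-2.4, 4.8, -22.7]
width: 31.4
```

```bash
python3 -c "
from h import *
s=read_state(); go(519.,-30,219)
d=get_image('wrist')
T=np.eye(4); T[:3,:3]=R.from_euler('xyz',s['tool_rot']).as_matrix(); T[:3,3]=s['eef_pos']
W=world(d,T@d['T_tool_cam']); z=W[...,2]; P=W[240:300,235:280].reshape(-1,3); print('block top',np.nanmedian(P,0).round(1))
a=np.load('scene0.npz')['img'].astype(int)
b=get_image('scene'); W=world(b); z=W[...,2]
P=W[(np.hypot(W[...,0]-518,W[...,1]+30)<25)&(z>250)&(z<262)]; print(len(P),P.mean(0).round(1) if len(P) else '')
"
```

```text
t 9.8 pos [519.8 -30.3 219.8] F [ -2.4   4.8 -22.7] w 31.4 q [-0.06  0.46  0.1   1.89 -0.06  0.8   1.27]
shift cm [0.09 0.   0.08] rot [-0.001 -0.002  0.005] rows 0.0
block top [508.8 -25.8 257.2]
199 [512.8 -29.7 257. ]
```

Both cameras put the top of the block at 257 mm (137 + 120). The hold is steady, so I am handing the job in.

```bash
python3 -c "
from h import *
print(finish_job())"
```

```text
the job is handed in; nothing more can be done
None
```

The document camera is at full height with both tubes out, and the arm is still holding it there. The job was handed in at about 10 s of the 48 s allowed.

- **Lock:** I pressed the plunger down with closed fingers to z = 75.5 mm, where it stopped with about 22 N on it. The pictures show the bolt end standing out of the housing, by about 11 mm at a rough estimate. The plunger sprang back up afterwards.
- **Grip:** I gripped the block along the stand's y axis at button height. The finger opening read about 31.4 mm, against 32 mm with the button flush, and it stayed there throughout.
- **Lift:** I drew the column straight up by 120.4 mm. The pull was 2–4 N until the second stop, then rose to about 22 N with no further movement.
- **Final checks:** the scene and wrist cameras both measured the block's top at 257 mm, which is 120 mm above the start. The scene picture shows both tubes out. The other items looked unmoved in the pictures, but I did not measure them, and the arm hid part of the receipts from the top camera.
- **Force that did not come down:** I eased the command about 2 mm to lighten the hold, but the force stayed at 21–26 N. The job was left pulling at roughly 22 N, well below the 120 N wrist limit.

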